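# Seat the red sample rod in its vial and show the vial to the inspection camera

### The arm

A 6-joint arm with a two-finger parallel gripper is mounted at the origin on the work surface. World frame = base frame: x ahead of the robot, y to its left, z up, the work surface at z = 0. Lengths are in m, angles in rad, forces in N, time in s.
With the tool pointing down it reaches from about 0.35 to 0.975 m from the base axis. Payload 4.9 kg.
Tool frame: the origin (TCP) lies on the centre line of the jaws, within the pads' length; the fingertips stand 8 mm ahead of it and the grasp point (between the pads) lies 11 mm behind it; z points along the fingers, y is the line along which they close (so a half turn about z gives the same grasp; the last joint's range is limited). The gripper opens to 85 mm and grips with 20 to 120 N. Pads are 22 mm wide; open, the fingers measure 114 mm over their backs; the gripper's body (76 mm by 85 mm) begins 54 mm behind the grasp point. The pads swing forward as they close: fully open they stand 13 mm farther back than shut.
Start: joints at [-1.461, 0.053, 1.613, -0, 1.476, -0.119], TCP at [0.142, -0.609, 0.239] pointing down, gripper open.
Joint ranges: [-3.01, 3.01], [-1.01, 2.22], [0.06, 2.58], [-1.02, 4.17], [0.09, 2.62], [-3.14, 3.14]. Speed limits (rad/s): [2.57, 2.57, 3.14, 3.14, 3.14, 3.14].

### API

Orientations are given as a rotation vector (axis times angle).
In Python, from station import ctrl gives the robot as it stands.
- The arm moves only by the shell command python3 -m jog FILE [FORCE], which reads ROWS from the file FILE. ROWS is a JSON list that holds a single list of rows (three levels of brackets), with 1 to 20 rows, each of 7 numbers: the finger opening in m, then dx, dy, dz in m, then a rotation vector rx, ry, rz in rad; each row is the pose to reach, as a shift and turn from the pose commanded when the command began, along the tool's axes at that moment; what a row does not reach only later rows make up. A row lasts 1/12 s, in which the tool goes at most 0.0417 m and 0.125 rad, less where a joint would pass 70% of its speed; a pose out of reach is approached as far as the arm can. The fingers move at their own pace and stop on an object; FORCE is the grip in N (left out, the last holds). Time passes only in rows, so rows that do not move let the fingers close. It prints the time, the measured TCP pose, the force, the opening and the grip force at its end. Input that does not fit is refused with a message, and nothing moves.
- ctrl.get_obs(): the state, without advancing time (a new reading comes with each control period).
- ctrl.get_image(name): name is "side" or "top"; returns the picture (400x640x3 uint8, red, green, blue); there is no depth.
- ctrl.camera_params(name): a dict with "fx", "fy", "cx", "cy" (pixels), "k1" (the pictures are not rectified: a ray, as slopes to the right and down, at radius r is drawn at 1 + k1 r^2 times it, then the intrinsics apply), "T" (4x4, takes a point from camera to world coordinates). Camera axes: x right, y down, z forward; pixel columns grow to the right and rows downward; lengths in m; the calibration is good to about 2 mm. A picture is of the moment at which its call begins. camera_params takes no time and is no camera call.
- ctrl.finish_job(): hands the job in; it is judged then, once.
Trained networks look in the newest picture that a camera, given by its name, has taken for a name from the list of things; names that differ only in an ending like _2 or _b are one class to them, and where a whole thing is asked for, a point or a joint stands for the part that bears it (a point fixed in the world has none). Each returns a list of dicts, best first, with "p" (0 to 1); they miss things now and then, are a little off and sometimes report something else, mostly with a low value. They report only what shows in the picture. A call takes as long as a camera call.
- ctrl.find_in(camera, thing): "extent" ([left, top, right, bottom] in pixels, round what is visible of it).
- ctrl.cut_out(camera, thing): "mask" (400x640 bool, what is visible of it) and "extent" ([left, top, right, bottom] in pixels, round what is visible of it).
- ctrl.tip_of(camera, thing): "xy" ([column, row] in pixels: a listed point, or the origin of a listed thing).
The state is a dict: "t": time; "q": joint angles; "dq": joint speeds; "effort": joint torques, N m; "tool_pos": TCP position; "tool_rot": TCP orientation; "contact_force": force on the tool from outside, world axes, zero at the start; "wrist_torque": the same for the moment, N m; "opening": finger opening in m; "grip_force": force on a finger pad.
Only numpy, scipy, OpenCV 4.12 (cv2) and the standard library are available. Lean on these libraries where they do the work, as an engineer would, in place of code of your own. Each camera call takes 0.05 s, during which the arm holds its last target. There are 200 camera calls.

### The job

In the stained-glass workshop, take the red glass sample rod by its cork head, lower it into the vial with the red label without dropping it, and push it down until the cork head sits on the vial's rim. Then lift that vial with its rod out of the rack and hold it upright in front of the inspection camera, the red label facing the lens, with the centre of the label at lens height straight above the red ring on the camera's foot. Finish holding it still there in the gripper, and leave the other vials, the blue rod, the hammer and the knife where they are.

Things in the scene. Friction and masses are not known exactly. Their poses are not given: they have to be found in the camera images.
- rod_red: red glass rod 8 mm in diameter and 60 mm long below a cork head 20 mm in diameter and 22 mm tall (whole length 82 mm, 25 g; red dot on the head's top). It stands upright, head up, in a hole of the rod stand, about 40 mm deep; the head's underside is 20 mm above the stand's top. Origin: centre of the rod's lower tip; z runs up along the rod to the head.
- rod_red_shoulder (a point): centre of the underside of the red rod's cork head, 60 mm above the tip. This face comes to rest on the vial's rim when the rod is fully in.
- rod_blue: the same kind of rod in blue glass, in the other hole of the stand, 80 mm away; not to be moved. Origin at its tip.
- stand: wooden rod stand, 50 (x) x 150 (y) x 48 mm (z), fixed, with two 10 mm holes at y = -40 and +40 mm of its own frame, hole floors 8 mm above the table. Origin: centre of its underside, z up.
- rack: brown wooden vial rack, 62 (x) x 240 (y) x 30 mm (z), fixed, with three square recesses 32 mm wide and 22 mm deep at y = -90, 0 and +90 mm of its own frame; vial undersides are 8 mm and rims 88 mm above the table. Origin: centre of its underside, z up. All vials have the rack's yaw, labels to its +x.
- vial_red: square block vial of clear acrylic, 30 x 30 mm, 80 mm tall, with a red label on its +x face and two red strips on its top edges. At the start it stands upright in a recess of the rack. Origin: centre of its underside; z up its axis, x out through the label. Mass about 80 g. 1 mm of play a side in the recess; lifts straight out.
- vial_red_mouth (a point): centre of the red vial's mouth, at its rim, 80 mm above its underside. The bore is square, 11 mm wide, 70 mm deep, its mouth chamfered to 15 mm wide; the seated rod's tip stays 10 mm above the bore's floor. Nothing holds the rod in but its weight.
- vial_red_label (a point): centre of the outer face of the red label, 50 mm above the vial's underside and 16.5 mm out from its axis in the vial's +x.
- vial_red_axis (a point): point on the red vial's axis 50 mm above its underside, behind the label's centre. A grip on the two faces without label (+y and -y, 30 mm apart), within the top 35 mm, clears the rack and leaves the label free; the seated cork head stands 22 mm above the rim, between the fingers.
- vial_blue: square block vial of clear acrylic, 30 x 30 mm, 80 mm tall, with a blue label on its +x face and two blue strips on its top edges. At the start it stands upright in a recess of the rack. Origin: centre of its underside; z up its axis, x out through the label. Not to be moved.
- vial_green: square block vial of clear acrylic, 30 x 30 mm, 80 mm tall, with a green label on its +x face and two green strips on its top edges. At the start it stands upright in a recess of the rack. Origin: centre of its underside; z up its axis, x out through the label. Not to be moved.
- camera: inspection camera on a fixed stand: a grey camera head with black lens and white light ring, 52 mm square, on a column 235 mm high; a narrow flat foot, 4 mm thick, reaches out under the lens's view and ends in a white disc of 60 mm with a red ring. Origin: on the table, 60 mm behind the lens front; it looks along its own -x, z up.
- lens (a point): centre of the lens front, 200 mm above the table.
- view (a point): the point in empty air where the label's centre belongs: 120 mm in front of the lens, at the lens's height (200 mm above the table), straight above the red ring. Axes as the camera's: +x points from here to the lens, z up.
- hammer: hammer lying at the left of the table, to be left alone. Origin on its underside.
- knife: glazier's knife with black handle at the right of the table, to be left alone. Origin on its underside.

How it is judged:
On the way, in this order (a step that is already met when the one before it is completed fails the run):
1. the red rod is pushed down into the red-labelled vial, cork head on the rim, while the vial stands in the rack (z of rod_red_shoulder in the frame of vial_red between 0.076 and 0.083 m and x of rod_red_shoulder in the frame of vial_red between -0.004 and 0.004 m and y of rod_red_shoulder in the frame of vial_red between -0.004 and 0.004 m and angle between the z axis of rod_red and the z axis of vial_red, either way round below 0.1 rad and z of vial_red in the frame of rack below 0.012 m), for 0.2 s.
2. the red vial, with the rod still fully in it, is lifted clear of the rack (z of rod_red_shoulder in the frame of vial_red between 0.076 and 0.083 m and x of rod_red_shoulder in the frame of vial_red between -0.004 and 0.004 m and y of rod_red_shoulder in the frame of vial_red between -0.004 and 0.004 m and angle between the z axis of rod_red and the z axis of vial_red, either way round below 0.1 rad and height (world z) of vial_red above 0.06 m and contact force between vial_red and rack below 0.2 N and contact force between vial_red and the fingers above 1 N), for 0.2 s.
At the end, for the whole second after the job is handed in: The robot holds the red vial (finger force above 1 N; rack and camera do not touch it), still, tilted less than 8 degrees, the label facing the lens within 14 degrees and its centre within 15 mm of the view point along each camera axis; the red rod is fully in, its cork head within 3 mm of the rim (z of rod_red_shoulder in the frame of vial_red between 0.076 and 0.083 m and x of rod_red_shoulder in the frame of vial_red between -0.004 and 0.004 m and y of rod_red_shoulder in the frame of vial_red between -0.004 and 0.004 m and angle between the z axis of rod_red and the z axis of vial_red, either way round below 0.1 rad and x of vial_red_label in the frame of view between -0.015 and 0.015 m and y of vial_red_label in the frame of view between -0.015 and 0.015 m and z of vial_red_label in the frame of view between -0.015 and 0.015 m and x of vial_red_axis in the frame of view below 0 m and angle between vial_red's own z axis and vertical below 0.14 rad and angle between the x axis of vial_red and the x axis of view, either way round below 0.25 rad and contact force between vial_red and the fingers above 1 N and contact force between vial_red and rack below 0.2 N and contact force between vial_red and camera below 0.2 N and linear speed of vial_red below 0.03 m/s and angular speed of vial_red below 0.3 rad/s); the arm keeps its last pose, push and grip.
It fails at once if the blue or green vial, the blue rod, the hammer or the knife moved more than 30 mm (distance of any of vial_blue, vial_green, rod_blue, hammer, knife from where it was at the start of the episode above 0.03 m).
It fails at once if the red rod was dropped (falls free faster than 0.6 m/s while the red vial still stands in the rack) (linear speed of rod_red above 0.6 m/s and contact force between rod_red and the fingers below 0.02 N and distance of vial_red from where it was at the start of the episode below 0.02 m).
It also fails if it takes over 61 s, if anything falls off the work surface, if the arm or the gripper's body presses on something with over 40 N, if the wrist force passes 120 N, or if a joint passes its speed limit or range.

## Working session

There is one attempt and no reset: what is moved stays moved. The work goes in short steps, Python scripts to look and compute and a shell command to move; the robot and the scene stay as the last step left them, time stands still between calls to the robot, and variables do not carry over. Pictures are saved under pics/ and viewed, at most 10 in all, crops included, and the job is handed in when it is done.

```bash
mkdir -p pics; ls
python3 - <<'E'
from station import ctrl
import cv2,numpy as np
o=ctrl.get_obs();print(o['t'],o['tool_pos'],o['tool_rot'],o['opening'])
for c in('side','top'):
    im=ctrl.get_image(c);cv2.imwrite(f'pics/{c}0.png',im[:,:,::-1])
    p=ctrl.camera_params(c);print(c,{k:np.round(v,4).tolist() if k=='T' else v for k,v in p.items()})
    for n in['rod_red','rod_red_shoulder','rod_blue','stand','rack','vial_red','vial_red_mouth','vial_red_label','vial_blue','vial_green','camera','lens','view']:
        r=ctrl.tip_of(c,n)
        print(n,[(np.round(a['xy'],1).tolist(),round(a['p'],2)) for a in r[:2]])
E
```

```text
pics
0.0 [ 0.1416883  -0.60810188  0.23808892] [-3.11901998e+00 -3.58353482e-01 -5.71692920e-05] 0.085564383986428
side {'fx': 503.83335004117714, 'fy': 503.83335004117714, 'cx': 326.7701244193649, 'cy': 199.09349630199796, 'k1': -0.055721758179897184, 'T': [[0.9988, -0.0374, 0.0328, 0.5189], [-0.049, -0.6253, 0.7789, -1.3422], [-0.0086, -0.7795, -0.6263, 1.2002], [0.0, 0.0, 0.0, 1.0]]}
rod_red [([298.3, 214.1], 0.4)]
rod_red_shoulder [([298.1, 200.9], 0.43)]
rod_blue [([300.8, 225.8], 0.4)]
stand [([298.8, 223.6], 0.95), ([299.5, 258.4], 0.26)]
rack [([305.5, 280.4], 0.9)]
vial_red [([309.6, 300.3], 0.56), ([299.4, 223.4], 0.48)]
vial_red_mouth [([313.3, 284.3], 0.74)]
vial_red_label [([315.3, 288.1], 0.58)]
vial_blue [([305.6, 278.9], 0.47)]
vial_green [([299.1, 258.1], 0.46)]
camera [([364.1, 163.8], 0.86), ([299.6, 258.7], 0.15)]
lens [([349.7, 131.7], 0.88)]
view [([301.4, 227.9], 0.2)]
top {'fx': 436.80467374826003, 'fy': 436.80467374826003, 'cx': 321.0201267873595, 'cy': 199.80124247849454, 'k1': 0.017409519318523584, 'T': [[0.1082, -0.9722, 0.2075, 0.2386], [-0.9941, -0.1065, 0.0198, -0.0379], [0.0029, -0.2084, -0.978, 1.7816], [0.0, 0.0, 0.0, 1.0]]}
rod_red [([198.1, 218.0], 0.53), ([300.0, 234.1], 0.38)]
rod_red_shoulder [([304.2, 230.1], 0.42), ([406.5, 231.5], 0.39)]
rod_blue [([321.7, 231.9], 0.51)]
stand [([312.3, 231.7], 0.79)]
rack [([379.2, 234.1], 0.55)]
vial_red [([402.5, 231.9], 0.49)]
vial_red_mouth [([409.1, 230.2], 0.67)]
vial_red_label [([407.7, 228.5], 0.44)]
vial_blue [([381.7, 237.3], 0.64), ([304.0, 233.6], 0.41)]
vial_green [([380.3, 238.9], 0.61), ([360.2, 236.0], 0.57)]
camera []
lens [([242.6, 160.6], 0.56), ([323.9, 228.8], 0.38)]
view []
```

View pictures.

Run:
```python
import cv2
a=cv2.imread('pics/side0.png')[90:330,220:460]; b=cv2.imread('pics/top0.png')[120:300,180:460]
cv2.imwrite('pics/s1.png',cv2.resize(a,(600,600),interpolation=cv2.INTER_CUBIC)); cv2.imwrite('pics/t1.png',cv2.resize(b,(784,504),interpolation=cv2.INTER_CUBIC))
```

```text
(no output)
```

View pics/s1.png

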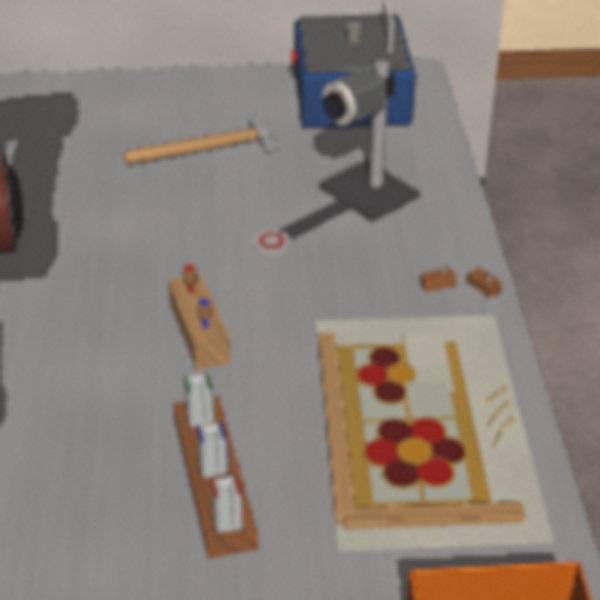

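View pics/t1.png

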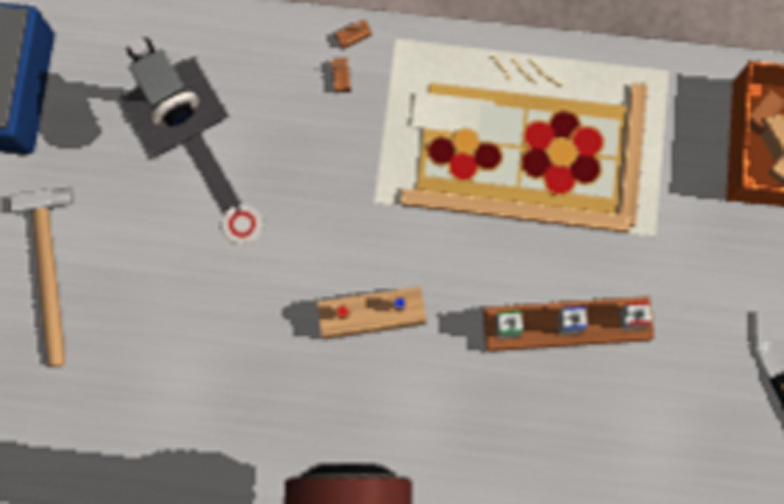

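View pics/top0.png

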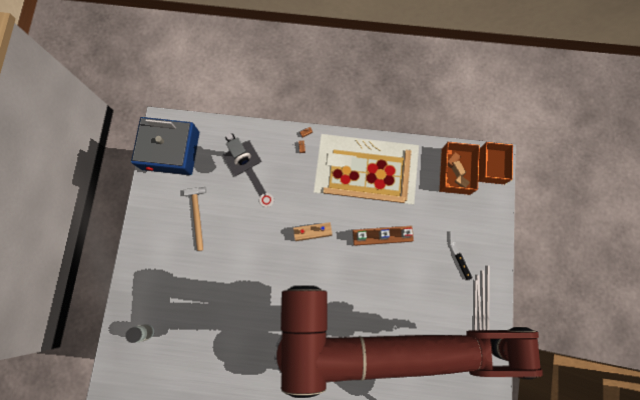

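```bash
cat > h.py <<'E'
from station import ctrl
import cv2,numpy as np
from scipy.optimize import least_squares
P={c:ctrl.camera_params(c) for c in('side','top')}
def proj(c,X):
    p=P[c];T=p['T'];x=(np.atleast_2d(X)-T[:3,3])@T[:3,:3];s=x[:,:2]/x[:,2:]
    s=s*(1+p['k1']*(s**2).sum(1,keepdims=True))
    return s*[p['fx'],p['fy']]+[p['cx'],p['cy']]
def tri(uvs):
    f=lambda X:np.concatenate([(proj(c,X)[0]-uv) for c,uv in uvs.items()])
    r=least_squares(f,[.5,0,.1]);return r.x,r.fun
def atz(c,uv,z):
    return least_squares(lambda v:proj(c,[v[0],v[1],z])[0]-uv,[.5,0]).x
def sat(im):
    f=im.astype(float);return f
def blob(im,box,col):
    x0,y0,x1,y1=box;f=im[y0:y1,x0:x1].astype(float)
    r,g,b=f[...,0],f[...,1],f[...,2]
    w={'r':r-np.maximum(g,b)*1.0-.0,'b':b-np.maximum(r,g),'g':g-np.maximum(r,b)}[col]
    m=w.max();w=np.where(w>.35*m,w,0);Y,X=np.mgrid[y0:y1,x0:x1]
    return np.array([(w*X).sum()/w.sum(),(w*Y).sum()/w.sum()]),m
E
python3 - <<'E'
import cv2,numpy as np
a=cv2.imread('pics/side0.png');b=cv2.imread('pics/top0.png')
A=cv2.resize(a[230:315,285:335],(350,595),interpolation=cv2.INTER_NEAREST)
A2=cv2.resize(a[190:240,280:320],(240,300),interpolation=cv2.INTER_NEAREST)
B=cv2.resize(b[218:250,345:420],(450,192),interpolation=cv2.INTER_NEAREST)
C=cv2.resize(b[218:245,280:340],(360,162),interpolation=cv2.INTER_NEAREST)
o=np.zeros((600,800,3),np.uint8);o[:595,:350]=A;o[:192,350:800]=B;o[200:362,350:710]=C;o[-230:,350:590]=A2[:230]
cv2.imwrite('pics/z1.png',o)
E
```

```text
(no output)
```

View pics/z1.png

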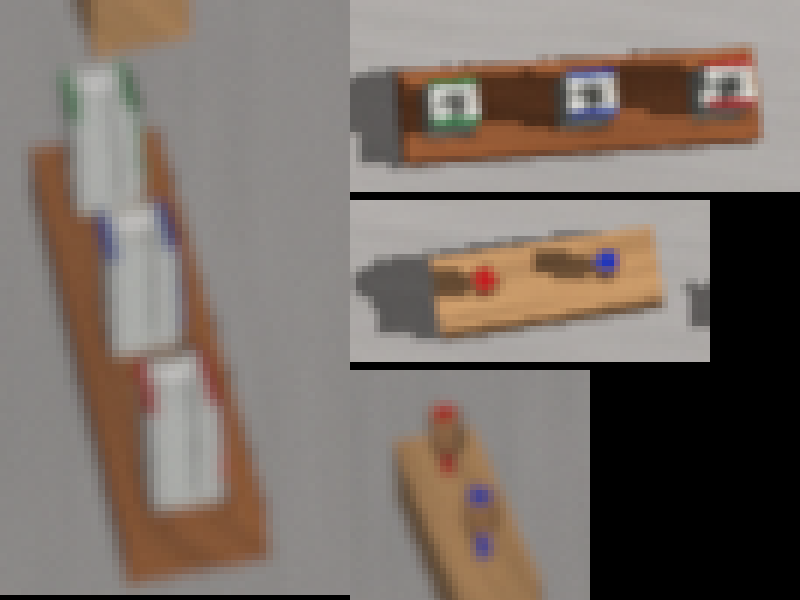

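Run:
```python
from h import *
s=cv2.imread('pics/side0.png')[:,:,::-1];t=cv2.imread('pics/top0.png')[:,:,::-1]
S={'rr':((291,193,300,201),'r'),'br':((295,205,304,214),'b'),
'gL':((292,238,298,249),'g'),'gR':((301,238,308,249),'g'),'bL':((297,258,303,268),'b'),'bR':((306,258,313,267),'b'),'rL':((303,279,309,290),'r'),'rR':((312,279,318,290),'r'),'ring':((320-100,180,345,200),'r')}
S['ring']=((320,180,336,192),'r')
Tt={'rr':((298,227,307,236),'r'),'br':((318,224,328,234),'b'),
'gR':((356,229,368,234),'g'),'gL':((356,236,368,240),'g'),'bR':((379,228,391,232),'b'),'bL':((379,235,391,240),'b'),'rR':((402,227,414,231),'r'),'rL':((402,233,414,238),'r'),'ring':((258,192,275,208),'r')}
R={}
# side ring location from crop: (271,240)/2.5+(220,90)
S['ring']=((320,178,338,194),'r')
for k in Tt:
    a,m=blob(s,S[k][0],S[k][1]);b,n=blob(t,*Tt[k])
    X,e=tri({'side':a,'top':b});R[k]=X
    z={'ring':.004}.get(k,.09 if k in('rr','br') else .088)
    print(k,a.round(1),b.round(1),int(m),int(n),X.round(4),e.round(1),'side@z',atz('side',a,z).round(4),'top@z',atz('top',b,z).round(4))
for v in 'gbr': print(v,((R[v+'L']+R[v+'R'])/2).round(4))
```

```text
rr [295.3 197.3] [302.  230.7] 97 162 [0.4666 0.0565 0.089 ] [ 0.1 -0.   0.   0.1] side@z [0.4664 0.0551] top@z [0.4669 0.0565]
br [301.1 210.5] [322.2 227.8] 69 131 [ 0.4863 -0.0205  0.0916] [ 0.1 -0.   0.   0.1] side@z [ 0.486  -0.0187] top@z [ 0.4869 -0.0204]
gR [302.8 242.4] [362.2 231.3] 20 33 [ 0.49   -0.1768  0.09  ] [ 0. -0.  0.  0.] side@z [ 0.4898 -0.1747] top@z [ 0.4905 -0.1769]
gL [294.7 243.5] [362.  237.9] 21 37 [ 0.4643 -0.1785  0.0882] [ 0.1 -0.   0.   0.1] side@z [ 0.4641 -0.1783] top@z [ 0.4647 -0.1784]
bR [308.1 262.2] [384.8 229.8] 29 49 [ 0.5052 -0.2642  0.0892] [ 0.  -0.   0.   0.1] side@z [ 0.5051 -0.263 ] top@z [ 0.5057 -0.2643]
bL [299.9 263.4] [384.9 236.4] 33 60 [ 0.4801 -0.2669  0.0883] [-0.  0. -0. -0.] side@z [ 0.4801 -0.2666] top@z [ 0.4801 -0.2669]
rR [315.1 283.3] [406.9 227.5] 61 101 [ 0.5239 -0.3496  0.0881] [ 0.  -0.   0.   0.1] side@z [ 0.5238 -0.3495] top@z [ 0.5241 -0.3496]
rL [304.5 284.9] [409. 235.] 60 85 [ 0.4935 -0.3589  0.0937] [ 0.3 -0.1  0.   0.4] side@z [ 0.4926 -0.354 ] top@z [ 0.4957 -0.3598]
ring [328.2 185.9] [265.9 199.5] 66 112 [0.5913 0.2257 0.0056] [ 0.1 -0.   0.   0.1] side@z [0.591  0.2276] top@z [0.592 0.226]
g [ 0.4772 -0.1776  0.0891]
b [ 0.4927 -0.2655  0.0888]
r [ 0.5087 -0.3542  0.0909]
```

```bash
cat >> h.py <<'E'
from scipy.spatial.transform import Rotation as Ro
def to(p,yaw):
    o=ctrl.get_obs();R0=Ro.from_rotvec(o['tool_rot'])
    c,s=np.cos(yaw),np.sin(yaw);Rt=Ro.from_matrix(np.array([[c,s,0],[s,-c,0],[0,0,-1]]))
    print('shift',R0.inv().apply(np.array(p)-o['tool_pos']).round(4),'turn',(R0.inv()*Rt).as_rotvec().round(4))
E
python3 - <<'E'
from h import *
X,e=tri({'side':[349.7,131.7],'top':[242.6,160.6]});print(X,e)
d=X[:2]-[.5913,.2257];print(np.linalg.norm(d),np.arctan2(d[1],d[0]))
print(atz('side',[349.7,131.7],.2),atz('top',[242.6,160.6],.2))
# foot direction: white ring, foot bar in top at pixels
print(atz('top',[266,199.5],.004),atz('top',[180+197/2.8,120+141/2.8],.004))
to([.4667,.0563,.2],.23)
E
```

```text
[0.68434657 0.30268882 0.20370612] [ 1.66347294 -0.54194564 -0.04799499  1.73001618]
0.1207681306247083 0.6912397110370206
[0.67830123 0.30524772] [0.69213647 0.30429297]
[0.59205792 0.22564274] [0.7094706  0.30801795]
shift [ 0.4673 -0.574   0.0393] turn [ 0.0001  0.     -0.0013]
```

```bash
R='x'; echo '[[[0.085,0.467,-0.574,0.03,0,0,0],[0.085,0.467,-0.574,0.03,0,0,0],[0.085,0.467,-0.574,0.03,0,0,0],[0.085,0.467,-0.574,0.03,0,0,0],[0.085,0.467,-0.574,0.03,0,0,0],[0.085,0.467,-0.574,0.03,0,0,0],[0.085,0.467,-0.574,0.03,0,0,0],[0.085,0.467,-0.574,0.03,0,0,0],[0.085,0.467,-0.574,0.03,0,0,0],[0.085,0.467,-0.574,0.03,0,0,0],[0.085,0.467,-0.574,0.03,0,0,0],[0.085,0.467,-0.574,0.03,0,0,0],[0.085,0.467,-0.574,0.03,0,0,0],[0.085,0.467,-0.574,0.03,0,0,0],[0.085,0.467,-0.574,0.03,0,0,0],[0.085,0.467,-0.574,0.03,0,0,0],[0.085,0.467,-0.574,0.03,0,0,0],[0.085,0.467,-0.574,0.03,0,0,0],[0.085,0.467,-0.574,0.03,0,0,0],[0.085,0.467,-0.574,0.03,0,0,0]]]' > rows.txt && python3 -m jog rows.txt 30
python3 - <<'E'
from h import *
to([.4667,.0563,.079],.23)
E
```

```text
t: 3.07
tool_pos: [0.4665, 0.0577, 0.2091]
tool_rot: [3.12, 0.364, -0.001]
contact_force: [0.2, -0.4, -0.5]
opening: 0.0847
grip_force: 0.0
shift [-0.      0.0014  0.1301] turn [0.0001 0.0009 0.0024]
```

```bash
echo '[[[0.085,0,0.001,0.04,0,0,0],[0.085,0,0.001,0.08,0,0,0],[0.085,0,0.001,0.11,0,0,0],[0.085,0,0.001,0.125,0,0,0],[0.085,0,0.001,0.13,0,0,0],[0.085,0,0.001,0.13,0,0,0],[0.085,0,0.001,0.13,0,0,0]]]' > rows.txt && python3 -m jog rows.txt
python3 - <<'E'
from h import *
to([.4667,.0563,.079],.23)
for c in('side','top'):
    im=ctrl.get_image(c);cv2.imwrite(f'pics/{c}2.png',im[:,:,::-1])
a=cv2.imread('pics/side2.png')[160:240,260:340];b=cv2.imread('pics/top2.png')[190:270,262:342]
cv2.imwrite('pics/z2.png',np.hstack([cv2.resize(i,(400,400),interpolation=cv2.INTER_CUBIC) for i in(a,b)]))
E
```

```text
t: 3.65
tool_pos: [0.4674, 0.0546, 0.0805]
tool_rot: [3.121, 0.357, 0.003]
contact_force: [0.8, 0.1, -0.3]
opening: 0.0848
grip_force: 0.0
shift [-0.0003 -0.0019  0.0015] turn [ 0.0006 -0.0018 -0.0024]
```

View pics/z2.png

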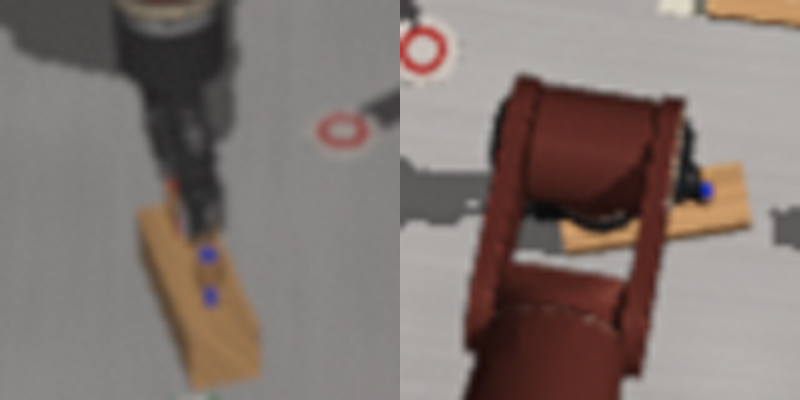

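```bash
echo '[[[0.01,0,0,0.001,0,0,0],[0.01,0,0,0.001,0,0,0],[0.01,0,0,0.001,0,0,0],[0.01,0,0,0.001,0,0,0],[0.01,0,0,0.001,0,0,0],[0.01,0,0,0.001,0,0,0],[0.01,0,0,0.001,0,0,0],[0.01,0,0,0.001,0,0,0],[0.01,0,0,0.001,0,0,0],[0.01,0,0,0.001,0,0,0]]]' > rows.txt && python3 -m jog rows.txt 30;python3 - <<'E'
from h import *
to([.4667,.0563,.079],.23)
E
```

```text
t: 4.58
tool_pos: [0.4667, 0.0558, 0.0785]
tool_rot: [-3.12, -0.358, -0.0]
contact_force: [-0.7, 5.1, 3.8]
opening: 0.0188
grip_force: 29.4
shift [ 0.0002 -0.0005 -0.0005] turn [-0.0012 -0.0003 -0.0012]
```

```bash
echo '[[[0.01,0,0,-0.015,0,0,0],[0.01,0,0,-0.04,0,0,0],[0.01,0,0,-0.07,0,0,0],[0.01,0,0,-0.1,0,0,0],[0.01,0,0,-0.12,0,0,0],[0.01,0,0,-0.12,0,0,0]]]' > rows.txt && python3 -m jog rows.txt;python3 - <<'E'
from h import *
to([.5085,-.353,.198],.176)
E
```

```text
t: 5.08
tool_pos: [0.4696, 0.0544, 0.2038]
tool_rot: [3.118, 0.358, 0.015]
contact_force: [0.2, -1.1, -0.9]
opening: 0.019
grip_force: 29.0
shift [-0.0545  0.4056  0.0072] turn [ 0.0044 -0.0092  0.0526]
```

```bash
echo '[[[0.01,-0.003,0.025,0,0,0,0.005],[0.01,-0.008,0.06,0,0,0,0.01],[0.01,-0.0125,0.1,0,0,0,0.015],[0.01,-0.018,0.14,0,0,0,0.02],[0.01,-0.023,0.18,0,0,0,0.025],[0.01,-0.028,0.22,0,0,0,0.03],[0.01,-0.033,0.26,0,0,0,0.035],[0.01,-0.038,0.3,0,0,0,0.04],[0.01,-0.043,0.34,0,0,0,0.045],[0.01,-0.048,0.375,0,0,0,0.05],[0.01,-0.051,0.4,0,0,0,0.053],[0.01,-0.052,0.4075,0,0,0,0.053],[0.01,-0.052,0.4075,0,0,0,0.053],[0.01,-0.052,0.4075,0,0,0,0.053],[0.01,-0.052,0.4075,0,0,0,0.053]]]' > rows.txt && python3 -m jog rows.txt
python3 - <<'E'
from h import *
to([.5085,-.353,.17],.176)
for c in('side','top'):
    im=ctrl.get_image(c);cv2.imwrite(f'pics/{c}3.png',im[:,:,::-1])
a=cv2.imread('pics/side3.png')[210:310,270:350];b=cv2.imread('pics/top3.png')[190:270,362:442]
cv2.imwrite('pics/z3.png',np.hstack([cv2.resize(a,(480,600),interpolation=cv2.INTER_CUBIC),cv2.copyMakeBorder(cv2.resize(b,(300,300)),0,300,0,0,0)]))
E
```

```text
t: 6.33
tool_pos: [0.5081, -0.352, 0.1975]
tool_rot: [-3.128, -0.277, 0.002]
contact_force: [0.1, 0.1, -0.2]
opening: 0.019
grip_force: 29.2
shift [0.0002 0.0011 0.0275] turn [-0.0012  0.001   0.0009]
```

View pics/z3.png

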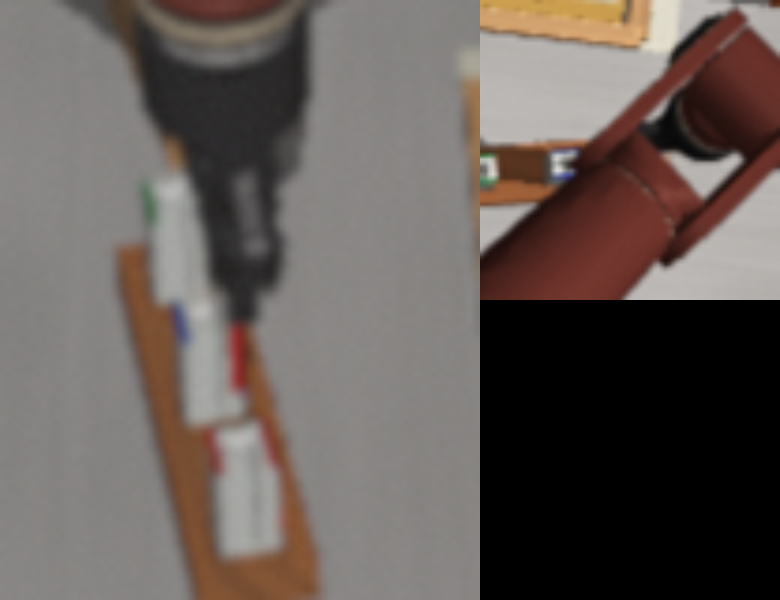

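Run:
```python
from h import *
s=cv2.imread('pics/side3.png')[:,:,::-1]
im=s[262:276,304:316].astype(float);w=np.clip(im[...,0]-im[...,1:].max(2)-25,0,None)
for i,r in enumerate(w): print(262+i,int(r.sum()),round((r*np.arange(304,316)).sum()/max(r.sum(),1),2))
for z in(.1265,.15,.18): print(z,proj('side',[.5083,-.3525,z]).round(2))
print(proj('side',[.5085,-.353,.088]))
print(ctrl.get_obs()['tool_pos'],proj('side',[.5183,-.3525,.15]))
```

```text
262 0 0.0
263 0 0.0
264 63 309.17
265 139 309.28
266 166 309.31
267 169 309.37
268 170 309.44
269 169 309.53
270 172 309.73
271 183 309.95
272 191 310.04
273 193 310.2
274 155 310.61
275 72 312.26
0.1265 [[309.44 275.29]]
0.15 [[309.18 269.63]]
0.18 [[308.85 262.24]]
[[309.91328523 284.42564815]]
[ 0.50843375 -0.35192975  0.19808059] [[312.70476126 269.48503293]]
```

```bash
echo '[[[0.01,-0.0005,0.001,0.02,0,0,0],[0.01,-0.0005,0.001,0.03,0,0,0],[0.01,-0.0005,0.001,0.035,0,0,0],[0.01,-0.0005,0.001,0.04,0,0,0],[0.01,-0.0005,0.001,0.045,0,0,0],[0.01,-0.0005,0.001,0.05,0,0,0],[0.01,-0.0005,0.001,0.05,0,0,0]]]' > rows.txt && python3 -m jog rows.txt
```

```text
t: 7.02
tool_pos: [0.5077, -0.3541, 0.1472]
tool_rot: [-3.128, -0.276, 0.002]
contact_force: [0.1, 0.5, -0.1]
opening: 0.0186
grip_force: 29.2
```

```bash
echo '[[[0.01,0,0,0.01,0,0,0],[0.01,0,0,0.02,0,0,0],[0.01,0,0,0.03,0,0,0],[0.01,0,0,0.037,0,0,0],[0.01,0,0,0.042,0,0,0],[0.01,0,0,0.045,0,0,0],[0.01,0,0,0.047,0,0,0],[0.01,0,0,0.047,0,0,0]]]' > rows.txt && python3 -m jog rows.txt
```

```text
t: 7.68
tool_pos: [0.508, -0.3544, 0.1009]
tool_rot: [-3.129, -0.276, 0.001]
contact_force: [-0.6, 0.6, -0.5]
opening: 0.0191
grip_force: 29.2
```

```bash
echo '[[[0.01,0,0,0.001,0,0,0],[0.01,0,0,0.002,0,0,0],[0.01,0,0,0.003,0,0,0],[0.01,0,0,0.003,0,0,0]]]' > rows.txt && python3 -m jog rows.txt
```

```text
t: 8.02
tool_pos: [0.5084, -0.3547, 0.099]
tool_rot: [3.129, 0.276, 0.001]
contact_force: [-0.2, 0.5, 0.8]
opening: 0.0184
grip_force: 29.1
```

```bash
echo '[[[0.01,0,0,0.001,0,0,0],[0.01,0,0,0.002,0,0,0],[0.01,0,0,0.002,0,0,0]]]' > rows.txt && python3 -m jog rows.txt
```

```text
t: 8.27
tool_pos: [0.5092, -0.3557, 0.0988]
tool_rot: [3.126, 0.276, 0.004]
contact_force: [-0.7, -0.2, 7.0]
opening: 0.0188
grip_force: 29.6
```

```bash
echo '[[[0.01,0,0,0.001,0,0,0],[0.01,0,0,0.001,0,0,0],[0.01,0,0,0.001,0,0,0],[0.085,0,0,0,0,0,0],[0.085,0,0,0,0,0,0],[0.085,0,0,0,0,0,0],[0.085,0,0,0,0,0,0],[0.085,0,0,0,0,0,0],[0.085,0,0,0,0,0,0],[0.085,0,0,0,0,0,0],[0.085,0,0,-0.03,0,0,0],[0.085,0,0,-0.07,0,0,0],[0.085,0,0,-0.11,0,0,0],[0.085,0,0,-0.12,0,0,0],[0.085,0,0,-0.12,0,0,0]]]' > rows.txt && python3 -m jog rows.txt
python3 - <<'E'
from h import *
for c in('side',):
    im=ctrl.get_image(c);cv2.imwrite(f'pics/{c}4.png',im[:,:,::-1])
a=cv2.imread('pics/side4.png')[230:310,280:340]
cv2.imwrite('pics/z4.png',cv2.resize(a,(450,600),interpolation=cv2.INTER_CUBIC))
for z in(.110,.088): print(z,proj('side',[.5085,-.3535,z]).round(1))
o=ctrl.get_obs();to([.5085,-.3535,.065],.176)
E
```

```text
t: 9.52
tool_pos: [0.5102, -0.3563, 0.2225]
tool_rot: [3.122, 0.275, 0.011]
contact_force: [-0.2, -0.7, -0.5]
opening: 0.0851
grip_force: 0.0
0.11 [[309.7 279.4]]
0.088 [[309.9 284.6]]
shift [-0.0007 -0.0025  0.154 ] turn [ 0.0039 -0.003  -0.0002]
```

View pics/z4.png

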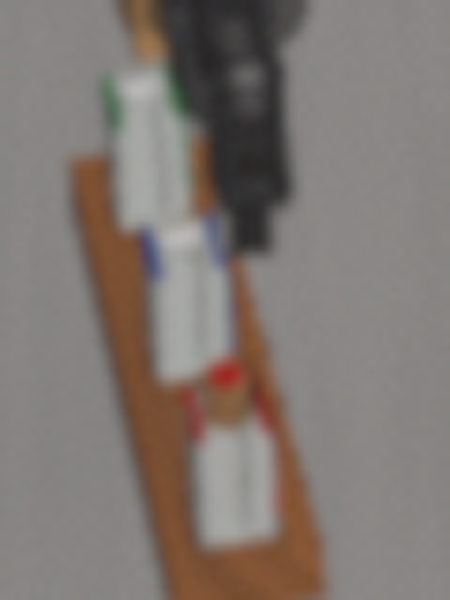

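```bash
echo '[[[0.085,0,0,0.03,0,0,0],[0.085,0,0,0.07,0,0,0],[0.085,0,0,0.11,0,0,0],[0.085,0,0,0.135,0,0,0],[0.085,0,0,0.15,0,0,0],[0.085,0,0,0.155,0,0,0],[0.085,0,0,0.155,0,0,0],[0.085,0,0,0.155,0,0,0]]]' > rows.txt && python3 -m jog rows.txt
python3 - <<'E'
from h import *
to([.5085,-.3535,.065],.176)
E
```

```text
t: 10.23
tool_pos: [0.5079, -0.3543, 0.0609]
tool_rot: [-3.129, -0.276, 0.001]
contact_force: [0.5, 0.3, 1.2]
opening: 0.085
grip_force: 0.0
shift [ 0.0007 -0.0007 -0.0041] turn [-0.0007  0.0005 -0.0002]
```

```bash
echo '[[[0.085,0.0005,-0.0005,-0.003,0,0,0],[0.02,0.0005,-0.0005,-0.003,0,0,0],[0.02,0.0005,-0.0005,-0.003,0,0,0],[0.02,0.0005,-0.0005,-0.003,0,0,0],[0.02,0.0005,-0.0005,-0.003,0,0,0],[0.02,0.0005,-0.0005,-0.003,0,0,0],[0.02,0.0005,-0.0005,-0.003,0,0,0],[0.02,0.0005,-0.0005,-0.003,0,0,0],[0.02,0.0005,-0.0005,-0.003,0,0,0],[0.02,0.0005,-0.0005,-0.003,0,0,0],[0.02,0.0005,-0.0005,-0.003,0,0,0]]]' > rows.txt && python3 -m jog rows.txt 50
```

```text
t: 11.15
tool_pos: [0.5087, -0.3538, 0.0648]
tool_rot: [-3.129, -0.276, -0.0]
contact_force: [-1.0, 2.1, 5.4]
opening: 0.0295
grip_force: 52.1
```

```bash
echo '[[[0.02,0,0,-0.005,0,0,0],[0.02,0,0,-0.015,0,0,0],[0.02,0,0,-0.03,0,0,0],[0.02,0,0,-0.05,0,0,0],[0.02,0,0,-0.075,0,0,0],[0.02,0,0,-0.1,0,0,0],[0.02,0,0,-0.125,0,0,0],[0.02,0,0,-0.14,0,0,0],[0.02,0,0,-0.143,0,0,0],[0.02,0,0,-0.143,0,0,0],[0.02,0,0,-0.143,0,0,0]]]' > rows.txt && python3 -m jog rows.txt
python3 - <<'E'
from h import *
im=ctrl.get_image('side');cv2.imwrite('pics/side5.png',im[:,:,::-1])
a=cv2.imread('pics/side5.png')[170:290,270:350]
cv2.imwrite('pics/z5.png',cv2.resize(a,(400,600),interpolation=cv2.INTER_CUBIC))
v=np.array([.5913,.2257]);y=.66;d=np.array([np.cos(y),np.sin(y)])
to([*(v-.0165*d),.206],y)
E
```

```text
t: 12.07
tool_pos: [0.508, -0.3536, 0.2061]
tool_rot: [-3.128, -0.276, 0.002]
contact_force: [-0.0, 0.4, -2.3]
opening: 0.0296
grip_force: 51.3
shift [ 1.689e-01 -5.478e-01  2.000e-04] turn [-0.0028  0.0014 -0.4843]
```

View pics/z5.png

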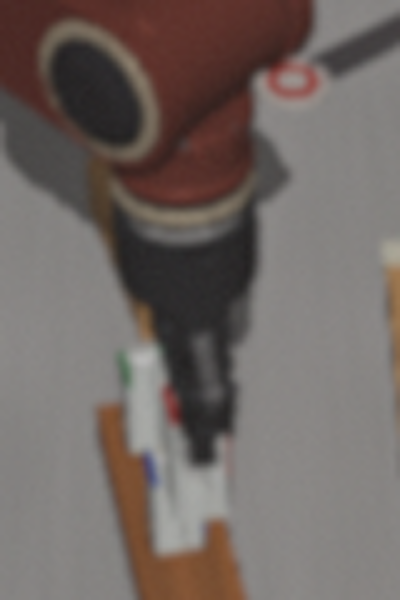

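Run:
```python
from h import *
s=cv2.imread('pics/side0.png');t=cv2.imread('pics/top0.png')
a=cv2.resize(s[105:180,335:395],(480,600),interpolation=cv2.INTER_CUBIC);b=cv2.resize(t[125:215,215:275],(320,480),interpolation=cv2.INTER_CUBIC)
cv2.imwrite('pics/z6.png',np.hstack([a,cv2.copyMakeBorder(b,0,120,0,0,0)]))
v=np.array([.5913,.2257])
for y in(.55,.6,.65,.7,.75):
    d=np.array([np.cos(y),np.sin(y)]);L=[*(v+.12*d),.2];H=[*(v+.18*d),0]
    print(y,'side',((proj('side',L)[0]-[335,105])*8).round(),((proj('side',H)[0]-[335,105])*8).round(),'top',((proj('top',L)[0]-[215,125])*5.333).round()+[480,0],((proj('top',H)[0]-[215,125])*5.333).round()+[480,0])
```

```text
0.55 side [153. 231.] [238. 533.] top [650. 190.] [661. 199.]
0.6 side [145. 226.] [226. 525.] top [642. 194.] [651. 204.]
0.65 side [137. 221.] [215. 517.] top [634. 198.] [641. 209.]
0.7 side [128. 216.] [202. 509.] top [627. 202.] [631. 215.]
0.75 side [119. 211.] [189. 502.] top [620. 207.] [621. 222.]
```

View pics/z6.png

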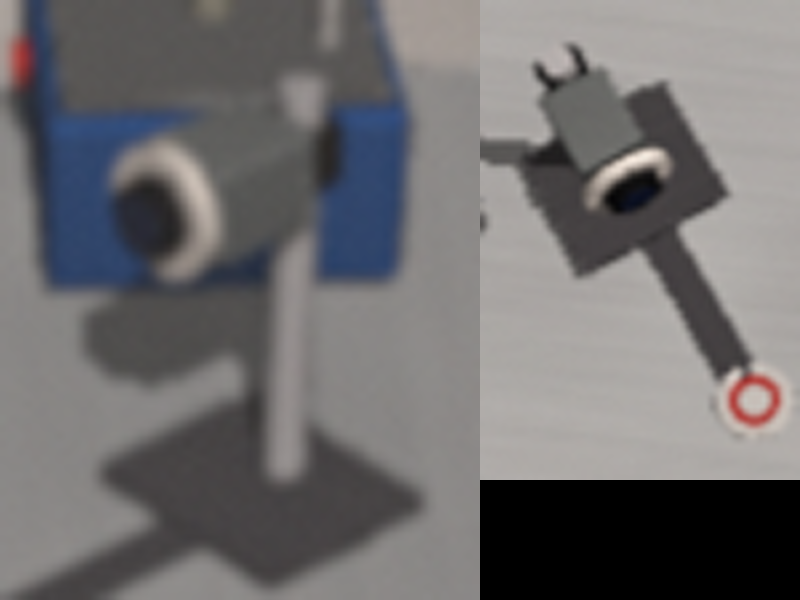

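```bash
echo '[[[0.02,0.005,-0.015,0,0,0,-0.01],[0.02,0.013,-0.04,0,0,0,-0.03],[0.02,0.023,-0.075,0,0,0,-0.06],[0.02,0.034,-0.11,0,0,0,-0.1],[0.02,0.045,-0.145,0,0,0,-0.14],[0.02,0.056,-0.18,0,0,0,-0.18],[0.02,0.067,-0.215,0,0,0,-0.22],[0.02,0.077,-0.25,0,0,0,-0.26],[0.02,0.088,-0.285,0,0,0,-0.3],[0.02,0.099,-0.32,0,0,0,-0.34],[0.02,0.11,-0.355,0,0,0,-0.38],[0.02,0.12,-0.39,0,0,0,-0.41],[0.02,0.131,-0.425,0,0,0,-0.43],[0.02,0.142,-0.46,0,0,0,-0.445],[0.02,0.152,-0.495,0,0,0,-0.454],[0.02,0.16,-0.52,0,0,0,-0.454],[0.02,0.166,-0.538,0,0,0,-0.454],[0.02,0.169,-0.547,0,0,0,-0.454],[0.02,0.169,-0.547,0,0,0,-0.454],[0.02,0.169,-0.547,0,0,0,-0.454]]]' > rows.txt && python3 -m jog rows.txt
python3 - <<'E'
from h import *
im=ctrl.get_image('side');cv2.imwrite('pics/side7.png',im[:,:,::-1])
a=cv2.imread('pics/side7.png')[90:210,280:400]
cv2.imwrite('pics/z7.png',cv2.resize(a,(600,600),interpolation=cv2.INTER_CUBIC))
to([.578,.216,.206],.63)
d=np.array([np.cos(.63),np.sin(.63)])
A=np.array([.578,.216])
for n,p in(('label',[*(A+.0165*d),.2]),('bottom',[*A,.15]),('rim',[*A,.23]),('dot',[*A,.252])):print(n,((proj('side',p)[0]-[280,90])*5).round())
E
```

```text
t: 13.78
tool_pos: [0.5785, 0.2141, 0.2062]
tool_rot: [2.986, 0.974, -0.003]
contact_force: [-0.5, -0.0, -1.8]
opening: 0.0292
grip_force: 51.3
shift [ 0.0009 -0.0025  0.0005] turn [-0.0002  0.0017 -0.0005]
label [240. 269.]
bottom [223. 333.]
rim [222. 241.]
dot [221. 215.]
```

View pics/z7.png

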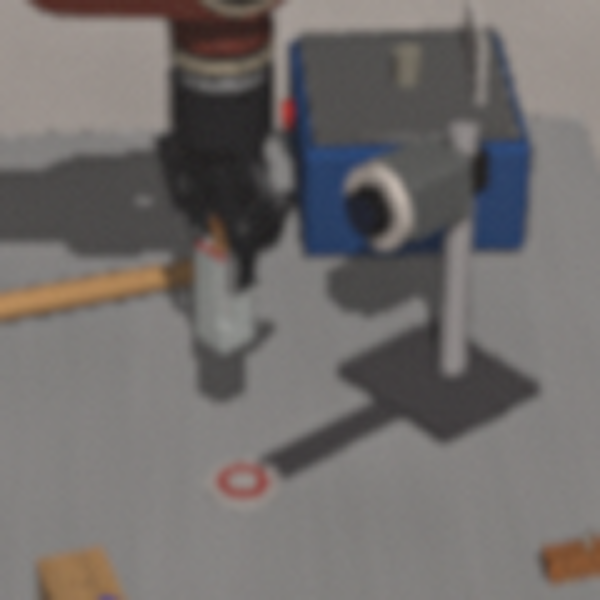

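```bash
echo '[[[0.02,0,-0.001,0,0,0,0],[0.02,0,-0.001,0,0,0,0],[0.02,0,-0.001,0,0,0,0],[0.02,0,-0.001,0,0,0,0],[0.02,0,-0.001,0,0,0,0],[0.02,0,-0.001,0,0,0,0]]]' > rows.txt && python3 -m jog rows.txt
python3 - <<'E'
from h import *
to([.578,.216,.206],.63)
print(ctrl.finish_job())
E
```

```text
t: 14.33
tool_pos: [0.5787, 0.2148, 0.2074]
tool_rot: [2.987, 0.972, 0.0]
contact_force: [-0.1, 0.0, -1.2]
opening: 0.0293
grip_force: 51.3
shift [ 0.0001 -0.0014  0.0014] turn [ 0.     -0.0001 -0.0006]
the job is handed in; nothing more can be done
None
```

The job is handed in at about 14.3 s: the red rod is seated in the red vial, and the gripper holds the vial upright at the view point with its label turned to the lens, about 2 mm off by the arm's own readings; no verdict came back.

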